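# Make up two tachograph sender kits

## Robot

A 6-joint arm with a two-finger parallel gripper is mounted at the origin on the work surface. World frame = base frame: x ahead of the robot, y to its left, z up, the work surface at z = 0. Lengths are in m, angles in rad, forces in N, time in s.
With the tool pointing down it reaches from about 0.35 to 0.775 m from the base axis. Payload 7.3 kg.
Tool frame: the origin (TCP) lies midway between the tips of the shut fingers; the grasp point (between the pads) lies 19 mm behind it; z points along the fingers, y is the direction in which the jaws open and shut (so a half turn about z gives the same grasp; the last joint's range is limited). The gripper opens to 92 mm and grips with 3 to 60 N. Pads are 19 mm wide; open, the fingers measure 130 mm over their backs; the gripper's body (75 mm by 190 mm) begins 47 mm behind the grasp point.
Start: joints at [-1.461, 0.342, 1.524, -0, 1.275, -0.146], TCP at [0.133, -0.508, 0.227] pointing down, gripper open.
Joint ranges: [-2.53, 2.53], [-0.77, 2.02], [0.04, 2.7], [-1, 4.14], [0.28, 2.66], [-3.11, 3.11]. Speed limits (rad/s): [2.57, 2.57, 3.14, 3.14, 3.14, 3.14].

## Interface

Orientations are given as [roll, pitch, yaw] about the fixed x, y, z axes, in that order (R = Rz(yaw) Ry(pitch) Rx(roll)).
In Python, from cell import robot gives the robot as it stands.
- The arm moves only by the shell command python3 -m crank 'ROWS' [FORCE]. ROWS is a JSON object of lists of equal length, an entry for each row: "claw": the opening, from 0 (shut) to 1 (fully open); "delta_pos": the shift along the tool's x, y, z in units of 25 mm (1.0 is 25 mm), a list of three; "roll": the turn about the tool's z in units of 6 degrees (1.0 is 6 degrees). In form: {"claw": [claw, ...], "delta_pos": [[dx, dy, dz], ...], "roll": [roll, ...]}. A call has exactly 8 rows; each row is the pose to reach, as a shift and turn from the pose commanded when the call began, along the tool's axes at that moment; what a row does not reach only later rows make up. A row lasts 1/12 s, in which the tool goes at most 41.7 mm and 7.16 degrees, less where a joint would pass 70% of its speed; a pose out of reach is approached as far as the arm can. A call with a gripper value outside its range is refused whole. The fingers move at their own pace and stop on an object; FORCE is the grip in N (left out, the last holds). Time passes only in rows, so rows that repeat a pose let the fingers close, or fill a call up. It gives the time, the measured TCP pose, the force and the opening at its end, in the units of the state.
- robot.observe(): the state, without advancing time (a new reading comes with each control period).
- robot.read_camera(name): name is "scene" or "top" or "wrist"; returns a dict with "color" (480x640x3 uint8, blue, green, red), "fx", "fy", "cx", "cy" (pixels), "rvec" (rotation vector, rad) and "tvec" (3), from world to camera coordinates, as OpenCV has them; the wrist camera has in their place "hand_eye" (4x4, takes a point from camera to tool coordinates, whose origin is the TCP and whose axes are the flange's). Camera axes: x right, y down, z forward; pixel columns grow to the right and rows downward; lengths in m; the calibration is good to about 2 mm. The wrist camera is an equidistant fisheye: a pixel r from the principal point sees the ray r / f radians off the axis. A picture is of the moment at which its call begins: read the wrist's pose just before it. There is no depth.
- robot.hand_in(): hands the job in, once; it reports no verdict.
The state is a dict: "time": time; "qpos": joint angles; "qvel": joint speeds; "joint_efforts": joint torques, N m; "tool_pos": TCP position; "tool_rot": TCP orientation; "contact_force": force on the tool from outside, world axes, zero at the start; "torque": the same for the moment, N m; "opening": finger opening in m.
Only numpy, scipy, OpenCV 4.12 (cv2) and the standard library are available. Lean on these libraries where they do the work, as an engineer would, in place of code of your own. Each camera call takes 0.05 s, during which the arm holds its last target.

## Task

Make up the two sender kits from the stock on the bench. In the ribbed tray, lay the long brass coupling along the middle groove of the ribs and stand the rubber grommet in the square pocket; in the plain tray, lay the feeler gauge block in the long pocket, stand the orange test adapter in the larger of the two short pockets and the short brass coupling in the smaller one. Set each part down gently, never dropping it, so that it rests fully down and still in its place (the standing parts upright, flange or square base down), and leave the tachograph head where it is.

Things in the scene. Friction and masses are not known exactly. Their poses are not given: they have to be found in the camera images.
- ribbed_tray: Fixed grey tray, 148 (x) by 118 (y) mm, yaw within 0.3 rad. Origin: centre of underside. Walls 10 mm high, cork floor 4 mm above the bench. At -x a bed of four round ribs along y (tops 9 mm up) at x = -64, -44, -24, -4 mm; middle groove at x = -34, y = 0, 110 mm long: the long coupling rests there with its axis 19 mm up. At +x a flat 64 x 64 mm pocket, centre x = 38, y = 0, solid lands beside it.
- plain_tray: Fixed grey tray without ribs, 132 (x) by 128 (y) mm, yaw within 0.3 rad. Origin: centre of underside. Walls and dividers 10 mm high, 4 mm thick; flat cork floor 4 mm above the bench. Long pocket 56 (x) by 120 (y) mm centred at x = -34, y = 0; larger short pocket 64 x 64 mm centred at x = 30, y = 28; smaller short pocket 64 (x) by 52 (y) mm centred at x = 30, y = -34.
- long_coupling: Long brass sender coupling: a smooth round bar-shaped part 26 mm in diameter and 84 mm long with two thin dark bands, lying on the bench, free to roll. Origin: middle of its axis, 13 mm above the bench at the start; its own x runs along its length. About 0.24 kg.
- short_coupling: Short brass sender coupling standing upright: round flange 34 mm in diameter and 12 mm high, above it a round neck 26 mm in diameter up to a total height of 42 mm, dark bore mark on top. Origin: centre of its underside, z up. About 0.18 kg.
- grommet: Black rubber sensor grommet, an upright thick ring with an open bore: flange 44 mm in diameter and 9 mm high, then (from 11 mm up) 40 mm in diameter up to its total height of 28 mm; bore about 20 mm. Origin: centre of its underside, z up. About 40 g.
- gauge_block: Chrome feeler gauge block: a metal block 90 mm long (own x), 24 mm wide (own y) and 28 mm high, with fine blade lines on top. Origin: centre of its underside, z up. About 0.28 kg.
- test_adapter: Orange plastic test adapter standing upright: square base 36 x 36 mm and 14 mm high, above it a round neck 26 mm in diameter up to a total height of 48 mm, dark socket face with four small pins on top. Fits its pocket at any yaw. Origin: centre of its underside, z up. About 70 g.
- tacho_head: Bystander: round grey steel tachograph head with a white dial, 120 mm in diameter, 46 mm high, standing on the bench beyond the stock. Origin: centre of its underside. Must stay where it is.
Mind the look-alikes: they are no part of the job. What is shaped like the long_coupling but green or purple is not meant. Leave any blue or purple look-alike of the test_adapter alone.

How it is judged:
At the end, for the whole second after the job is handed in: All five parts released, at rest and fully down inside their own places: long coupling in the middle groove (6 mm across, 14 mm along, 0.15 rad), grommet within 12 mm, gauge block 16 mm, adapter 15 mm of pocket centre, short coupling 15 mm along tray x and 10 mm along y; standing parts upright (x of long_coupling in the frame of ribbed_tray between -0.04 and -0.028 m and y of long_coupling in the frame of ribbed_tray between -0.0145 and 0.0145 m and z of long_coupling in the frame of ribbed_tray between 0.016 and 0.021 m and angle between the x axis of long_coupling and the y axis of ribbed_tray, either way round below 0.15 rad and linear speed of each of long_coupling, short_coupling, grommet, gauge_block, test_adapter below 0.02 m/s and angular speed of each of long_coupling, short_coupling, grommet, gauge_block, test_adapter below 0.2 rad/s and x of short_coupling in the frame of plain_tray between 0.0145 and 0.0455 m and y of short_coupling in the frame of plain_tray between -0.0445 and -0.0235 m and z of short_coupling in the frame of plain_tray between 0.002 and 0.0065 m and angle between each of short_coupling, grommet, gauge_block, test_adapter's own z axis and vertical below 0.1 rad and x of grommet in the frame of ribbed_tray between 0.026 and 0.05 m and y of grommet in the frame of ribbed_tray between -0.012 and 0.012 m and z of grommet in the frame of ribbed_tray between 0.002 and 0.0065 m and x of gauge_block in the frame of plain_tray between -0.051 and -0.017 m and y of gauge_block in the frame of plain_tray between -0.0165 and 0.0165 m and z of gauge_block in the frame of plain_tray between 0.002 and 0.0065 m and x of test_adapter in the frame of plain_tray between 0.0145 and 0.0455 m and y of test_adapter in the frame of plain_tray between 0.0125 and 0.0435 m and z of test_adapter in the frame of plain_tray between 0.002 and 0.0065 m); the robot touches nothing.
It fails at once if a kit part is dropped or thrown (falls free of everything at over 0.5 m/s, a drop of more than about 12 mm) ((contact force between long_coupling and anything else below 0.05 N and linear speed of long_coupling above 0.5 m/s) or (contact force between short_coupling and anything else below 0.05 N and linear speed of short_coupling above 0.5 m/s) or (contact force between grommet and anything else below 0.05 N and linear speed of grommet above 0.5 m/s) or (contact force between gauge_block and anything else below 0.05 N and linear speed of gauge_block above 0.5 m/s) or (contact force between test_adapter and anything else below 0.05 N and linear speed of test_adapter above 0.5 m/s)).
It fails at once if the tachograph head is shifted by more than 20 mm (distance of tacho_head from where it was at the start of the episode above 0.02 m).
It also fails if it takes over 120 s, if anything falls off the work surface, if the arm or the gripper's body presses on something with over 40 N, if the wrist force passes 120 N, or if a joint passes its speed limit or range.

## Working session

There is one attempt and no reset: what is moved stays moved. The work goes in short steps, Python scripts to look and compute and a shell command to move; the robot and the scene stay as the last step left them, time stands still between calls to the robot, and variables do not carry over. Pictures are saved under pics/ and viewed, and the job is handed in when it is done.

```bash
ls; mkdir -p pics
cat > h.py <<'E'
import numpy as np, cv2
from cell import robot
from scipy.spatial.transform import Rotation as Ro
def snap(n,fn):
    c=robot.read_camera(n); cv2.imwrite('pics/'+fn,c['color']); return c
def ray(c,uv):
    R=cv2.Rodrigues(np.array(c['rvec'],float))[0]; t=np.array(c['tvec'],float).ravel()
    d=np.array([(uv[0]-c['cx'])/c['fx'],(uv[1]-c['cy'])/c['fy'],1.]); return -R.T@t, R.T@d
def plane(c,uv,z):
    o,d=ray(c,uv); return (o+d*(z-o[2])/d[2])
E
python3 - <<'E'
from h import *
print(robot.observe())
for n in('scene','top','wrist'):
    c=snap(n,n+'0.png'); print({k:v for k,v in c.items() if k!='color'})
    if n!='wrist': print(ray(c,(320,240)))
E
```

```text
pics
{'time': 0.0, 'qpos': array([-1.46100765e+00,  3.42715186e-01,  1.52498058e+00,  1.84940803e-06,
        1.27538627e+00, -1.46008659e-01]), 'qvel': array([ 1.49385365e-04, -5.35400499e-04, -1.83793392e-03,  2.23029487e-04,
        9.69394922e-05,  8.75129145e-05]), 'joint_efforts': array([-7.76026391e-04, -4.31246281e+01, -2.44222373e+01,  7.17707165e-02,
        5.58627828e-02, -9.20887464e-05]), 'tool_pos': array([ 0.13280874, -0.50752451,  0.22606158]), 'tool_rot': array([-3.14011937e+00, -2.18441740e-04,  2.55796635e-01]), 'contact_force': array([0.07970526, 0.45281364, 0.49093574]), 'torque': array([-0.04676164, -0.05249201,  0.03952667]), 'opening': 0.09196768494952705}
{'fx': 500.634572541718, 'fy': 500.634572541718, 'cx': 318.2474899550986, 'cy': 238.0013353743182, 'rvec': array([ 0.86668876,  2.43934677, -1.2023822 ]), 'tvec': array([ 0.48734763, -0.21955636,  1.19182095])}
(array([1.05197017, 0.53567765, 0.55906896]), array([-0.4938666 , -0.61514528, -0.61458951]))
{'fx': 557.3035718746227, 'fy': 557.3035718746227, 'cx': 319.04811631104724, 'cy': 239.146013219211, 'rvec': array([ 2.16408483, -2.18518878,  0.07342115]), 'tvec': array([7.21358303e-04, 6.10300321e-01, 1.21969480e+00])}
(array([ 0.51090201, -0.020154  ,  1.26439525]), array([ 0.07833661,  0.01032695, -0.99687612]))
{'fx': 371.64829954431775, 'fy': 371.64829954431775, 'cx': 319.69011474498745, 'cy': 239.9996484583946, 'hand_eye': array([[-1.74878326e-03, -9.63591855e-01, -2.67371799e-01,
         7.16075178e-02],
       [ 9.99998471e-01, -1.68609881e-03, -4.64033647e-04,
        -1.39926566e-04],
       [-3.67622837e-06, -2.67372201e-01,  9.63593330e-01,
        -1.57805839e-01],
       [ 0.00000000e+00,  0.00000000e+00,  0.00000000e+00,
         1.00000000e+00]])}
```

View pics/top0.png

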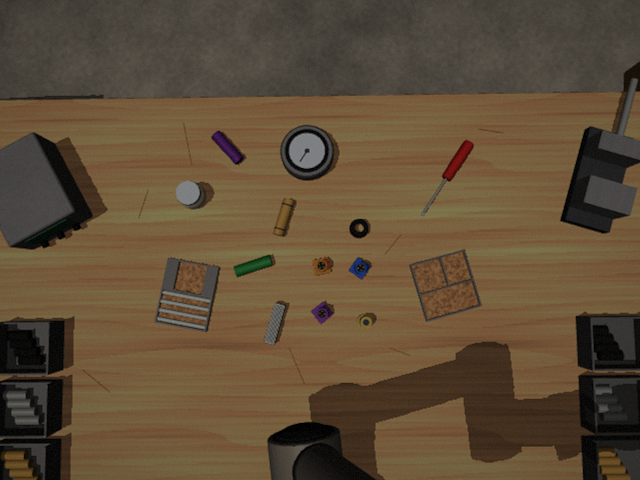

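View pics/scene0.png

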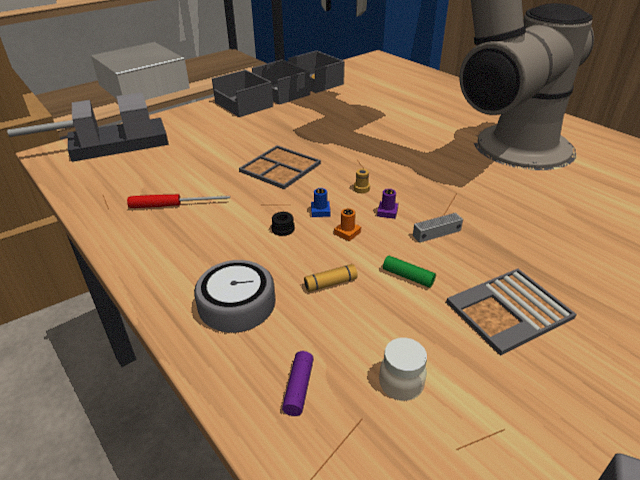

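Top view: brass long coupling (285,217); look-alikes green (254,266) and purple (227,147). Orange adapter (321,266); look-alikes blue (359,268) and purple (322,313). Grommet (359,228), short coupling (366,320), gauge block (275,322), ribbed tray (188,293), plain tray (445,285), and tacho head (307,152). The brass bar and the orange adapter fit the descriptions by colour. I'll confirm them in an enlarged crop and measure.

Run:
```python
from h import *
im=cv2.imread('pics/top0.png')
cv2.imwrite('pics/crop0.png',cv2.resize(im[190:350,230:390],None,fx=3.7,fy=3.7,interpolation=cv2.INTER_CUBIC))
tr=np.hstack([im[245:340,145:230],im[240:335,400:495]])
cv2.imwrite('pics/trays0.png',cv2.resize(tr,None,fx=4.4,fy=4.4,interpolation=cv2.INTER_CUBIC))
hsv=cv2.cvtColor(im,cv2.COLOR_BGR2HSV)
for n,p in dict(lc=(285,217),lc2=(282,225),ad=(316,266),gr=(366,228),sc=(361,322),gb=(275,322),wood=(340,290),rt=(212,300),pt=(413,262),cork=(190,275)).items(): print(n,hsv[p[1],p[0]],im[p[1],p[0]])
```

```text
lc [ 17 165 108] [ 38  77 108]
lc2 [ 18 167 110] [ 38  80 110]
ad [ 15 188 126] [ 33  79 126]
gr [113  93  11] [11  8  7]
sc [ 23 158 129] [ 49 109 129]
gb [36 15 85] [80 85 84]
wood [ 20 114 123] [ 68 105 123]
rt [15 58 44] [34 39 44]
pt [ 15 137 115] [ 53  84 115]
cork [ 16 131 125] [ 61  96 125]
```

View pics/crop0.png

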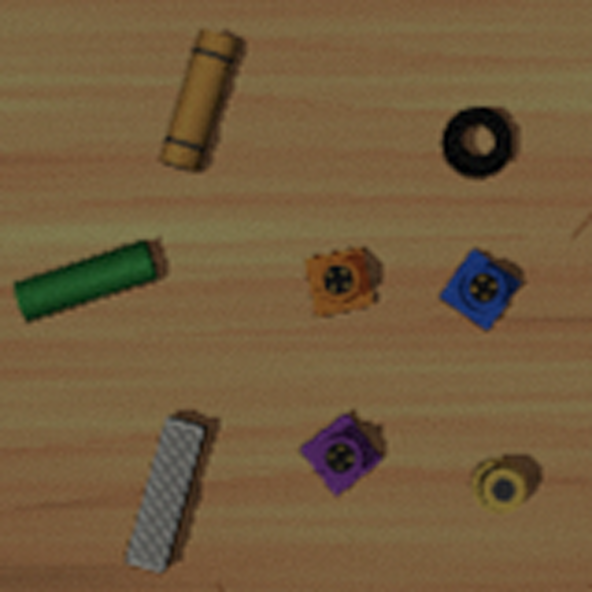

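View pics/trays0.png

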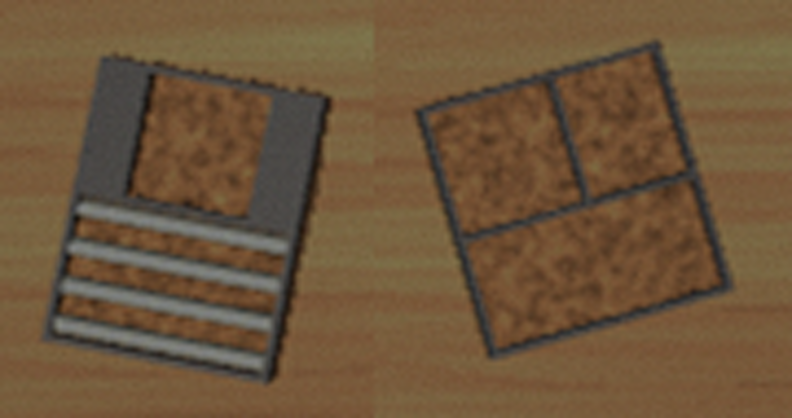

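View pics/wrist0.png

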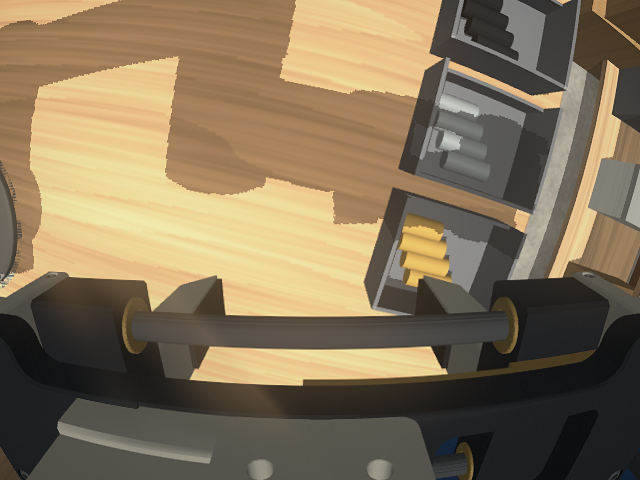

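Enlarged crop: the plain brass banded bar is at crop (202,100), and the orange adapter with its socket is at (340,280). Next I'll work out positions from the top view.

```bash
cat > m.py <<'E'
from h import *
c=robot.read_camera('top')
im=c['color']; hsv=cv2.cvtColor(im,cv2.COLOR_BGR2HSV)
def cr(x,y,ox,oy,s): return ((x+.5)/s-.5+ox,(y+.5)/s-.5+oy)
for n,ox,P in(('ribbed',145,[(103,57),(328,97),(268,380),(45,338)]),('plain',315,[(420,108),(658,42),(731,289),(492,355)])):
    oy=245 if n=='ribbed' else 240
    W=np.array([plane(c,cr(*p,ox,oy,4.4),.010)[:2] for p in P])
    e=[np.linalg.norm(W[i]-W[(i+1)%4]) for i in range(4)]
    d=(W[0]-W[3])+(W[1]-W[2])
    print(n,W.mean(0).round(4),'edges',np.round(e,4),'yaw',np.arctan2(d[1],d[0]).round(3))
C=lambda x,y,z:plane(c,cr(x,y,230,190,3.7),z)[:2].round(4)
print('adapter top',C(340,280,.048),'base corners',[C(*p,.014) for p in((308,260),(365,250),(377,302),(316,316))])
print('sc top',C(505,489,.042)); print('grommet top',C(479,142,.028))
q=[C(*p,.013) for p in((218,30),(183,170))];print('lc',q)
q=[(C(*p,.028)) for p in((167,414),(206,428),(162,574),(127,563))];print('gb',q,np.mean(q,0))
E
python3 m.py
```

```text
ribbed [0.4908 0.2931] edges [0.118  0.1464 0.1161 0.1456] yaw -0.199
plain [ 0.5065 -0.2866] edges [0.1263 0.13   0.1258 0.1297] yaw 0.26
adapter top [ 0.5511 -0.0104] base corners [array([0.5645, 0.0092]), array([ 0.5702, -0.0254]), array([ 0.5387, -0.0324]), array([0.5306, 0.0046])]
sc top [ 0.4277 -0.106 ]
grommet top [ 0.634  -0.0947]
lc [array([0.7061, 0.0632]), array([0.6202, 0.085 ])]
gb [array([0.4728, 0.0938]), array([0.4643, 0.0705]), array([0.3785, 0.097 ]), array([0.3851, 0.1178])] [0.425175 0.094775]
```

```bash
cat > go.py <<'E'
import sys
from h import *
# tray poses: x,y,yaw
RT=(.4908,.2931,-.199); PT=(.5065,-.2866,.26)
def tray(T,x,y):
    c,s=np.cos(T[2]),np.sin(T[2]); return T[0]+c*x-s*y, T[1]+s*x+c*y
def go(x,y,z,yaw=None):
    o=robot.observe(); R=Ro.from_euler('xyz',o['tool_rot']).as_matrix(); p=o['tool_pos']
    d=R.T@(np.array([x,y,z])-p)/.025
    if yaw is None: r=0
    else:
        w=(yaw-o['tool_rot'][2]); r=-np.degrees(w)/6
    print('t',round(o['time'],2),'pos',p.round(4),'yaw',o['tool_rot'][2].round(3),'q6',o['qpos'][5].round(2),'delta',d.round(2),'roll',round(r,2),'F',o['contact_force'].round(1),'open',round(o['opening'],4))
E
python3 - <<'E'
from go import *
go(.4277,-.106,.12)
print([np.round(tray(*a),4) for a in((PT,.03,-.034),(PT,.03,.028),(PT,-.034,0),(RT,-.034,0),(RT,.038,0))])
E
```

```text
t 0.2 pos [ 0.1328 -0.5077  0.2263] yaw 0.256 q6 -0.15 delta [ 15.48 -12.56   4.27] roll 0 F [0.6 0.2 0.2] open 0.0915
[array([ 0.5442, -0.3117]), array([ 0.5283, -0.2518]), array([ 0.4736, -0.2953]), array([0.4575, 0.2998]), array([0.5281, 0.2856])]
```

```bash
python3 -m crank '{"claw":[0.5,0.5,0.5,0.5,0.5,0.5,0.5,0.5],"delta_pos":[[1.2,-1,0],[2.4,-2,0],[3.6,-3,0],[4.8,-4,0],[6,-5,0],[7.2,-6,0],[8.4,-7,0],[9.6,-8,0]],"roll":[0,0,0,0,0,0,0,0]}' 20; python3 -c "
from go import *
go(.4277,-.106,.12)"
```

```text
time: 0.87
tool_pos: [0.315, -0.252, 0.2268]
tool_rot: [3.141, -0.0, 0.255]
contact_force: [0.7, -0.7, -0.0]
opening: 0.0469
t 0.87 pos [ 0.315  -0.252   0.2268] yaw 0.255 q6 0.45 delta [ 5.84 -4.51  4.27] roll 0 F [ 0.7 -0.7 -0. ] open 0.0469
```

```bash
python3 -m crank '{"claw":[0.5,0.5,0.5,0.5,0.5,0.5,0.5,0.5],"delta_pos":[[1.2,-1,0.5],[2.4,-2,1.5],[3.6,-3,2.5],[4.8,-4,3.5],[5.85,-4.5,4.3],[5.85,-4.5,4.3],[5.85,-4.5,4.3],[5.85,-4.5,4.3]],"roll":[0,0,0,0,0,0,0,0]}'
python3 - <<'E'
from go import *
c=snap('wrist','w1.png'); 
go(.4277,-.106,.016)
E
```

```text
time: 1.53
tool_pos: [0.4273, -0.1079, 0.1192]
tool_rot: [-3.141, 0.001, 0.257]
contact_force: [-0.3, 0.7, 0.8]
opening: 0.0457
t 1.58 pos [ 0.4273 -0.1086  0.1197] yaw 0.256 q6 0.89 delta [ 0.04 -0.1   4.15] roll 0 F [-0.1 -0.1 -0.2] open 0.0461
```

View pics/w1.png

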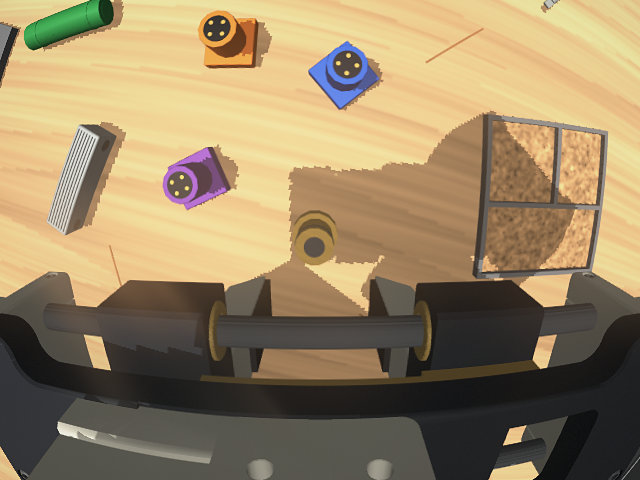

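Wrist view: short coupling top at (315,246), flange below at (315,225), plain tray on the right, orange adapter top at (217,28), blue adapter at (347,64).

```bash
cat >> h.py <<'E'
def wp(uv,z,o=None):
    # wrist pixel -> world point on plane z
    c=W
    o=o or robot.observe(); R=Ro.from_euler('xyz',o['tool_rot']).as_matrix()
    a=np.array([uv[0]-c['cx'],uv[1]-c['cy']]); r=np.hypot(*a); th=r/c['fx']
    d=np.array([*(a/r*np.sin(th)),np.cos(th)]); H=c['hand_eye']
    d=R@(H[:3,:3]@d); p=R@H[:3,3]+o['tool_pos']
    return (p+d*(z-p[2])/d[2])[:2].round(4)
W={'fx':371.648,'cx':319.69,'cy':240.0,'hand_eye':np.array([[-1.74878326e-03,-9.63591855e-01,-2.67371799e-01,7.16075178e-02],[9.99998471e-01,-1.68609881e-03,-4.64033647e-04,-1.39926566e-04],[-3.67622837e-06,-2.67372201e-01,9.63593330e-01,-1.57805839e-01],[0,0,0,1]])}
E
python3 - <<'E'
from h import *
print('sc',wp((315,246),.042),'orange',wp((217,28),.048),'blue',wp((347,64),.048))
P=[wp(p,.01) for p in((487,114),(607,132),(593,274),(476,277))];print('plain',P,np.mean(P,0),[np.linalg.norm(P[i]-P[i-1]).round(4) for i in range(4)])
q=[wp(p,.028) for p in((84,125),(108,132),(72,234),(49,225))];print(q,np.mean(q,0))
E
```

```text
sc [ 0.4285 -0.1049] orange [ 0.5525 -0.0093] blue [ 0.5467 -0.0946]
plain [array([ 0.5525, -0.207 ]), array([ 0.5851, -0.331 ]), array([ 0.4576, -0.3697]), array([ 0.4264, -0.2414])] [ 0.5054   -0.287275] [np.float64(0.1307), np.float64(0.1282), np.float64(0.1332), np.float64(0.132)]
[array([0.4725, 0.0889]), array([0.4705, 0.0648]), array([0.3836, 0.0895]), array([0.385 , 0.1161])] [0.4279   0.089825]
```

```bash
python3 -m crank '{"claw":[0.5,0.5,0.5,0.5,0.5,0.5,0.5,0.5],"delta_pos":[[0.03,-0.12,0.7],[0.03,-0.12,1.5],[0.03,-0.12,2.3],[0.03,-0.12,3.1],[0.03,-0.12,3.7],[0.03,-0.12,4.12],[0.03,-0.12,4.12],[0.03,-0.12,4.12]],"roll":[0,0,0,0,0,0,0,0]}'; python3 -m crank '{"claw":[0.2,0.1,0.1,0.1,0.1,0.1,0.1,0.1],"delta_pos":[[0,0,0],[0,0,0],[0,0,0],[0,0,0],[0,0,0],[0,0,0],[0,0,0],[0,0,0]],"roll":[0,0,0,0,0,0,0,0]}' 25; python3 -c "
from go import *
go(.5442,-.3117,.12)"
```

```text
time: 2.25
tool_pos: [0.4274, -0.1061, 0.017]
tool_rot: [3.141, -0.0, 0.254]
contact_force: [0.1, -1.9, 0.8]
opening: 0.0459
time: 2.92
tool_pos: [0.4278, -0.105, 0.0169]
tool_rot: [3.141, -0.001, 0.256]
contact_force: [-2.2, -0.9, 7.0]
opening: 0.0252
t 2.92 pos [ 0.4278 -0.105   0.0169] yaw 0.256 q6 0.9 delta [ 2.41  9.18 -4.11] roll 0 F [-2.2 -0.9  7. ] open 0.0252
```

```bash
python3 -m crank '{"claw":[0.1,0.1,0.1,0.1,0.1,0.1,0.1,0.1],"delta_pos":[[0,0,-0.8],[0,0,-2],[0.3,1,-3.2],[0.6,2.2,-3.6],[0.9,3.4,-3.6],[1.2,4.6,-3.6],[1.5,5.8,-3.6],[1.8,7,-3.6]],"roll":[0,0,0,0,0,0,0,0]}'; python3 -m crank '{"claw":[0.1,0.1,0.1,0.1,0.1,0.1,0.1,0.1],"delta_pos":[[0.3,1.1,0],[0.6,2.1,0],[0.6,2.1,0],[0.6,2.1,0],[0.6,2.1,0],[0.6,2.1,0],[0.6,2.1,0],[0.6,2.1,0]],"roll":[0,0,0,0,0,0,0,0]}'; python3 -c "
from go import *
snap('wrist','w2.png')
go(.544,-.3117,.021,.26)"
```

```text
time: 3.58
tool_pos: [0.5155, -0.2637, 0.1061]
tool_rot: [-3.141, 0.0, 0.256]
contact_force: [0.6, -0.5, -1.9]
opening: 0.0254
time: 4.25
tool_pos: [0.5429, -0.3089, 0.1065]
tool_rot: [-3.142, 0.0, 0.257]
contact_force: [1.0, -0.2, -2.1]
opening: 0.0254
t 4.3 pos [ 0.543  -0.3091  0.1066] yaw 0.256 q6 0.67 delta [0.01 0.11 3.42] roll -0.03 F [-0.2 -0.2 -2.6] open 0.0255
```

View pics/w2.png

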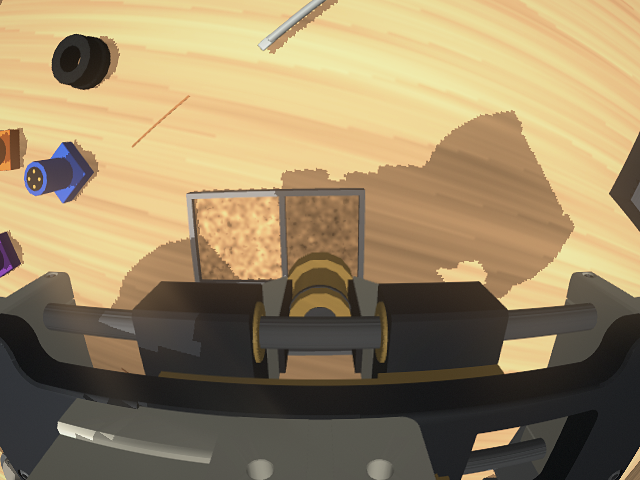

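The wrist view shows the coupling held over the right-hand short pocket, around (320,270), and square to it. Lowering now.

```bash
python3 -m crank '{"claw":[0.1,0.1,0.1,0.1,0.1,0.1,0.1,0.1],"delta_pos":[[0,0.1,0.8],[0,0.1,1.6],[0,0.1,2.4],[0,0.1,2.9],[0,0.1,3.2],[0,0.1,3.3],[0,0.1,3.35],[0,0.1,3.38]],"roll":[0,0,0,0,0,0,0,0]}';python3 -m crank '{"claw":[0.1,0.1,0.1,0.1,0.1,0.1,0.1,0.1],"delta_pos":[[0,0,0.02],[0,0,0.02],[0,0,0.02],[0,0,0.02],[0,0,0.02],[0,0,0.02],[0,0,0.02],[0,0,0.02]],"roll":[0,0,0,0,0,0,0,0]}'
```

```text
time: 4.97
tool_pos: [0.5443, -0.3125, 0.0226]
tool_rot: [3.14, -0.001, 0.256]
contact_force: [-0.9, 1.1, -2.1]
opening: 0.0257
time: 5.63
tool_pos: [0.5437, -0.3121, 0.0212]
tool_rot: [3.142, 0.0, 0.256]
contact_force: [-0.4, 0.6, -2.6]
opening: 0.0256
```

```bash
python3 -m crank '{"claw":[0.1,0.1,0.1,0.1,0.1,0.1,0.1,0.1],"delta_pos":[[0,0,0.03],[0,0,0.03],[0,0,0.05],[0,0,0.05],[0,0,0.05],[0,0,0.05],[0,0,0.05],[0,0,0.05]],"roll":[0,0,0,0,0,0,0,0]}'
```

```text
time: 6.3
tool_pos: [0.5438, -0.3122, 0.021]
tool_rot: [3.141, -0.0, 0.256]
contact_force: [-2.5, 1.8, 5.8]
opening: 0.0252
```

Contact has been made, so I'll release and lift.

```bash
python3 -m crank '{"claw":[0.35,0.45,0.45,0.45,0.45,0.45,0.45,0.45],"delta_pos":[[0,0,0],[0,0,0],[0,0,0],[0,0,0],[0,0,0],[0,0,-0.4],[0,0,-1.2],[0,0,-2.4]],"roll":[0,0,0,0,0,0,0,0]}'; python3 -m crank '{"claw":[0.5,0.5,0.5,0.5,0.5,0.5,0.5,0.5],"delta_pos":[[0,0,-1],[0,0,-2],[0,-1.2,-2],[0,-2.4,-2],[0,-3.6,-2],[0,-4.8,-2],[0,-6,-2],[0,-7,-2]],"roll":[0,0,0,0,0,0,0,0]}' ; python3 -c "
from go import *
snap('top','t2.png')
go(.552,-.010,.12,.26)"
```

```text
time: 6.97
tool_pos: [0.5423, -0.3111, 0.0786]
tool_rot: [-3.137, 0.003, 0.256]
contact_force: [-0.4, -0.0, -0.3]
opening: 0.0413
time: 7.63
tool_pos: [0.4987, -0.141, 0.1308]
tool_rot: [3.141, -0.0, 0.256]
contact_force: [0.3, -1.1, 0.2]
opening: 0.0461
t 7.68 pos [ 0.4972 -0.1373  0.1306] yaw 0.258 q6 0.89 delta [ 3.42 -4.36  0.43] roll -0.02 F [-2.   4.4 -0.3] open 0.0457
```

Run:
```python
import cv2
im=cv2.imread('pics/t2.png')
cv2.imwrite('pics/t2c.png',cv2.resize(im[200:350,300:500],None,fx=4,fy=4,interpolation=cv2.INTER_CUBIC))
```

```text
(no output)
```

View pics/t2c.png

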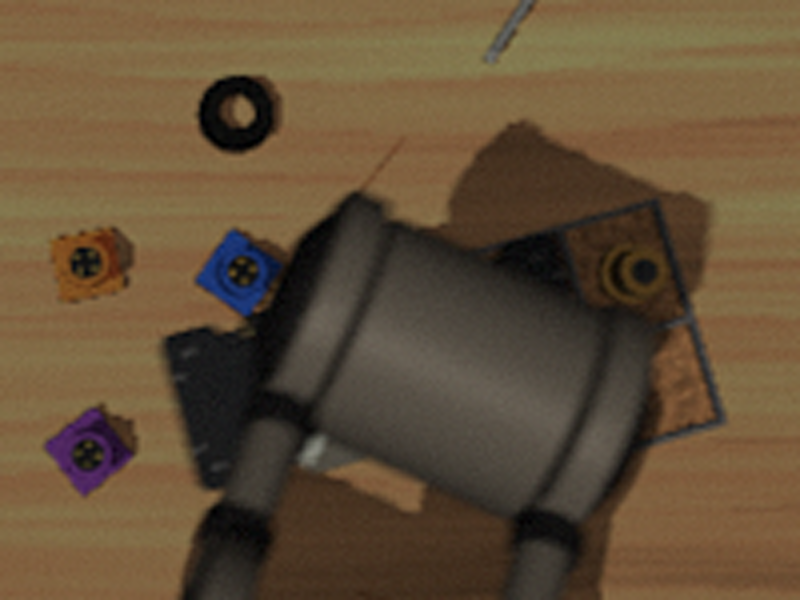

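The short coupling stands upright at about (635,270), in the smaller pocket. Next is the orange adapter.

```bash
python3 -m crank '{"claw":[0.5,0.5,0.5,0.5,0.5,0.5,0.5,0.5],"delta_pos":[[0.8,-1,0],[1.6,-2,0],[2.4,-3,0],[3.4,-4.4,0.4],[3.4,-4.4,0.4],[3.4,-4.4,0.4],[3.4,-4.4,0.4],[3.4,-4.4,0.4]],"roll":[0,0,0,0,0,0,0,0]}'; python3 -c "
from go import *
snap('wrist','w3.png')
go(.552,-.010,.019,.26)"
```

```text
time: 8.35
tool_pos: [0.5537, -0.016, 0.1204]
tool_rot: [3.141, -0.0, 0.255]
contact_force: [-0.1, -0.3, -0.0]
opening: 0.046
t 8.4 pos [ 0.5537 -0.0162  0.1204] yaw 0.254 q6 1.15 delta [-0.   -0.26  4.06] roll -0.06 F [-0.6  0.1 -0. ] open 0.0456
```

View pics/w3.png

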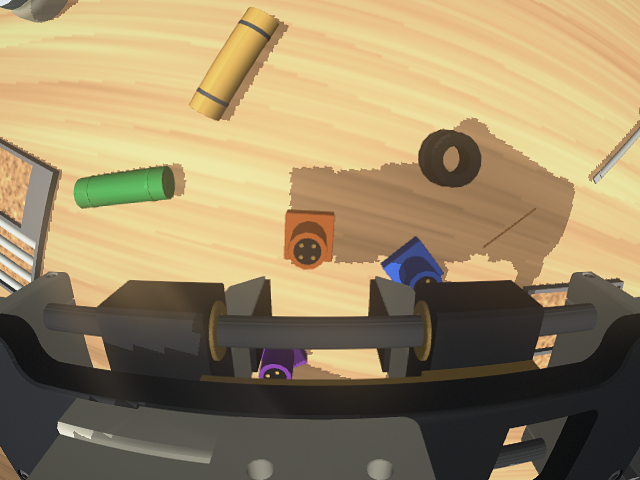

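The orange adapter's face is at (307,250) with its base at (310,225); the blue one sits to the right at (412,262), clear of the jaws. The long coupling's ends are at about (262,15) and (207,110), and the grommet is at (450,160).

```bash
python3 -c "
from go import *
print(wp((307,250),.048),'grommet',wp((450,158),.028),'lc',wp((262,15),.013),wp((207,110),.013))
x=wp((307,250),.048)
go(x[0],x[1],.019,.26)"
```

```text
[ 0.5526 -0.0078] grommet [ 0.6358 -0.0886] lc [0.7033 0.0652] [0.6258 0.0867]
t 8.4 pos [ 0.5537 -0.0162  0.1204] yaw 0.254 q6 1.15 delta [ 0.04 -0.34  4.06] roll -0.06 F [-0.6  0.1 -0. ] open 0.0456
```

```bash
python3 -m crank '{"claw":[0.5,0.5,0.5,0.5,0.5,0.5,0.5,0.5],"delta_pos":[[0,-0.3,0.7],[0,-0.3,1.5],[0,-0.3,2.3],[0,-0.3,3.1],[0,-0.3,3.7],[0,-0.3,4.06],[0,-0.3,4.06],[0,-0.3,4.06]],"roll":[0,0,0,0,0,0,0,0]}'; python3 -m crank '{"claw":[0.2,0.1,0.1,0.1,0.1,0.1,0.1,0.1],"delta_pos":[[0,0,0],[0,0,0],[0,0,0],[0,0,0],[0,0,0],[0,0,0],[0,0,0],[0,0,0]],"roll":[0,0,0,0,0,0,0,0]}' 15; python3 -c "
from go import *
go(.5275,-.252,.12,.26)"
```

```text
time: 9.07
tool_pos: [0.552, -0.0084, 0.0187]
tool_rot: [3.141, 0.0, 0.255]
contact_force: [0.5, -0.4, 0.6]
opening: 0.0461
time: 9.73
tool_pos: [0.5524, -0.0077, 0.0192]
tool_rot: [3.141, -0.001, 0.256]
contact_force: [-0.7, -0.6, 5.6]
opening: 0.0254
t 9.73 pos [ 0.5524 -0.0077  0.0192] yaw 0.256 q6 1.16 delta [-3.43  9.2  -4.03] roll -0.04 F [-0.7 -0.6  5.6] open 0.0254
```

```bash
python3 -m crank '{"claw":[0.1,0.1,0.1,0.1,0.1,0.1,0.1,0.1],"delta_pos":[[0,0,-0.8],[0,0,-2],[-0.4,1,-3.2],[-0.8,2.2,-4],[-1.3,3.4,-4],[-1.7,4.6,-4],[-2.1,5.8,-4],[-2.6,7,-4]],"roll":[0,0,0,0,0,0,0,0]}'; python3 -m crank '{"claw":[0.1,0.1,0.1,0.1,0.1,0.1,0.1,0.1],"delta_pos":[[-0.4,1.1,0],[-0.83,2.2,0],[-0.83,2.2,0],[-0.83,2.2,0],[-0.83,2.2,0],[-0.83,2.2,0],[-0.83,2.2,0],[-0.83,2.2,0]],"roll":[0,0,0,0,0,0,0,0]}'; python3 -c "
from go import *
snap('wrist','w4.png')
go(.5275,-.252,.0232,.26)"
```

```text
time: 10.4
tool_pos: [0.5331, -0.1946, 0.1186]
tool_rot: [3.141, -0.0, 0.256]
contact_force: [0.8, -0.5, -0.5]
opening: 0.0258
time: 11.07
tool_pos: [0.5274, -0.2507, 0.1186]
tool_rot: [-3.142, 0.0, 0.257]
contact_force: [0.3, -0.7, -1.4]
opening: 0.0256
t 11.12 pos [ 0.5274 -0.2509  0.1186] yaw 0.257 q6 0.74 delta [-0.01  0.04  3.81] roll -0.03 F [ 0.2  0.9 -0.7] open 0.0255
```

View pics/w4.png

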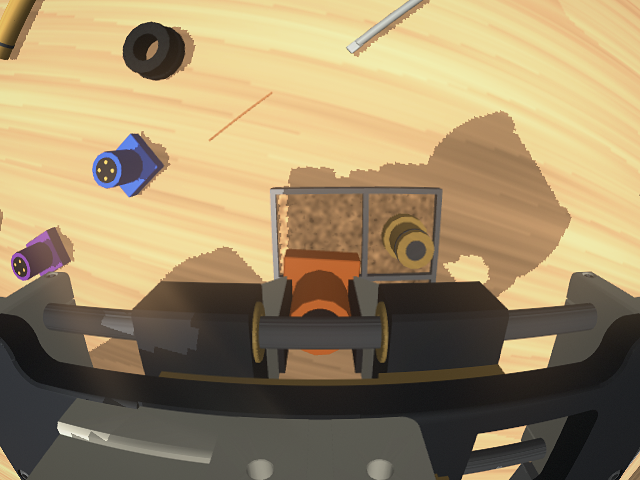

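The adapter is held square over the left (larger) pocket; the short coupling stands at (408,240).

```bash
python3 -m crank '{"claw":[0.1,0.1,0.1,0.1,0.1,0.1,0.1,0.1],"delta_pos":[[0,0,0.9],[0,0,1.9],[0,0,2.8],[0,0,3.3],[0,0,3.6],[0,0,3.7],[0,0,3.77],[0,0,3.8]],"roll":[0,0,0,0,0,0,0,0]}';python3 -m crank '{"claw":[0.1,0.1,0.1,0.1,0.1,0.1,0.1,0.1],"delta_pos":[[0,0,0.02],[0,0,0.02],[0,0,0.04],[0,0,0.04],[0,0,0.04],[0,0,0.04],[0,0,0.04],[0,0,0.04]],"roll":[0,0,0,0,0,0,0,0]}'
```

```text
time: 11.78
tool_pos: [0.5277, -0.2521, 0.0242]
tool_rot: [3.14, -0.001, 0.256]
contact_force: [-0.0, -0.0, -0.2]
opening: 0.0258
time: 12.45
tool_pos: [0.5276, -0.2522, 0.0232]
tool_rot: [3.14, -0.001, 0.256]
contact_force: [-1.0, 0.4, 6.2]
opening: 0.0255
```

```bash
python3 -m crank '{"claw":[0.35,0.42,0.42,0.42,0.42,0.42,0.42,0.42],"delta_pos":[[0,0,0],[0,0,0],[0,0,0],[0,0,0],[0,0,0],[0,0,-0.4],[0,0,-1.2],[0,0,-2.4]],"roll":[0,0,0,0,0,0,0,0]}'; python3 -m crank '{"claw":[0.65,0.65,0.65,0.65,0.65,0.65,0.65,0.65],"delta_pos":[[0,0,-1],[0,0,-2],[0,-1.2,-2],[0,-2.4,-2],[0.5,-3.6,-2],[1,-4.8,-2],[1.5,-5,-2],[2,-5,-2]],"roll":[0,0,0,0,0,0,0,0]}' ; python3 -c "
from go import *
snap('wrist','w5.png')
go(.635,-.092,.12,.0)"
```

```text
time: 13.12
tool_pos: [0.5257, -0.2509, 0.0814]
tool_rot: [-3.138, 0.004, 0.256]
contact_force: [0.3, -0.5, -0.9]
opening: 0.0383
time: 13.78
tool_pos: [0.5442, -0.1162, 0.1335]
tool_rot: [3.141, -0.0, 0.258]
contact_force: [0.5, 0.0, 0.2]
opening: 0.0598
t 13.83 pos [ 0.5467 -0.1169  0.1336] yaw 0.258 q6 0.96 delta [ 3.67 -0.06  0.55] roll 2.46 F [1.6 0.7 0.3] open 0.0596
```

View pics/w5.png

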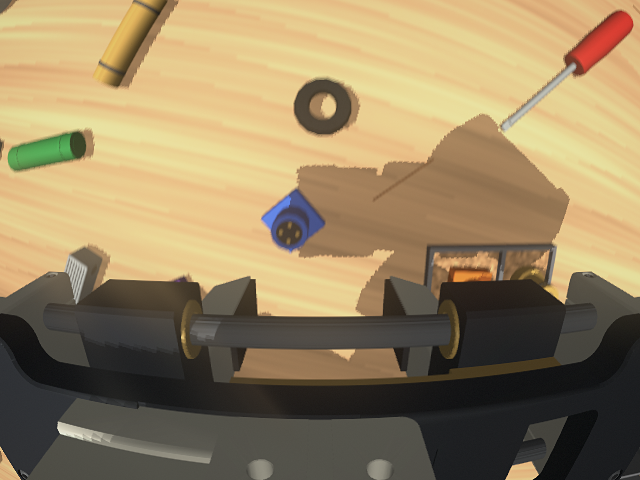

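The adapter and short coupling are both in the plain tray at (470,275) and (528,275). The grommet is at (322,107).

```bash
python3 -m crank '{"claw":[0.65,0.65,0.65,0.65,0.65,0.65,0.65,0.65],"delta_pos":[[1,0,0],[2.2,0,0],[3.3,0,0.2],[3.65,-0.1,0.5],[3.65,-0.1,0.5],[3.65,-0.1,0.5],[3.65,-0.1,0.5],[3.65,-0.1,0.5]],"roll":[0,0,0,0,0,0,0,0]}'; python3 -c "
from go import *
snap('wrist','w6.png')
go(.635,-.092,.0135)"
```

```text
time: 14.5
tool_pos: [0.6307, -0.0934, 0.1204]
tool_rot: [3.141, 0.0, 0.255]
contact_force: [0.1, 0.0, 0.0]
opening: 0.0596
t 14.55 pos [ 0.6309 -0.0934  0.1206] yaw 0.255 q6 1.05 delta [ 0.17 -0.02  4.28] roll 0 F [ 0.5 -0.5  0.2] open 0.0594
```

View pics/w6.png

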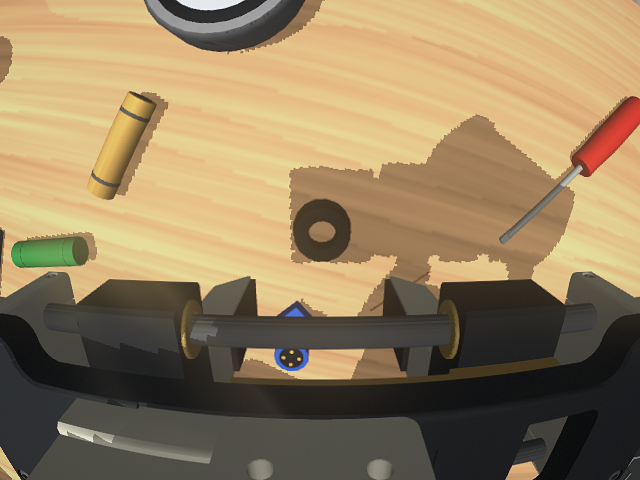

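The grommet's ring is centred near (322,231), with the blue adapter well behind the jaws at (290,357).

```bash
python3 -c "
from go import *
a=wp((322,231),.028);print(a,'lc',wp((139,97),.013),wp((104,193),.013))
go(a[0],a[1],.0135)"
```

```text
[ 0.6396 -0.0926] lc [0.7036 0.0675] [0.6233 0.0854]
t 14.55 pos [ 0.6309 -0.0934  0.1206] yaw 0.255 q6 1.05 delta [0.35 0.05 4.28] roll 0 F [ 0.5 -0.5  0.2] open 0.0594
```

```bash
python3 -m crank '{"claw":[0.65,0.65,0.65,0.65,0.65,0.65,0.65,0.65],"delta_pos":[[0.25,0,0.7],[0.25,0,1.5],[0.25,0,2.3],[0.25,0,3.1],[0.25,0,3.8],[0.25,0,4.28],[0.25,0,4.28],[0.25,0,4.28]],"roll":[0,0,0,0,0,0,0,0]}'; python3 -m crank '{"claw":[0.4,0.3,0.3,0.3,0.3,0.3,0.3,0.3],"delta_pos":[[0,0,0],[0,0,0],[0,0,0],[0,0,0],[0,0,0],[0,0,0],[0,0,0],[0,0,0]],"roll":[0,0,0,0,0,0,0,0]}' 10; python3 -c "
from go import *
go(.5281,.2856,.12)"
```

```text
time: 15.22
tool_pos: [0.6374, -0.0914, 0.0131]
tool_rot: [-3.141, 0.0, 0.255]
contact_force: [0.3, -0.0, 0.2]
opening: 0.0598
time: 15.88
tool_pos: [0.6382, -0.0914, 0.014]
tool_rot: [3.141, -0.002, 0.256]
contact_force: [-0.4, -0.3, 5.8]
opening: 0.0403
t 15.88 pos [ 0.6382 -0.0914  0.014 ] yaw 0.256 q6 1.05 delta [ -0.44 -15.7   -4.26] roll 0 F [-0.4 -0.3  5.8] open 0.0403
```

```bash
python3 -m crank '{"claw":[0.3,0.3,0.3,0.3,0.3,0.3,0.3,0.3],"delta_pos":[[0,0,-0.8],[0,0,-2],[0,-1,-3.2],[-0.1,-2.3,-4.2],[-0.2,-3.6,-4.2],[-0.2,-4.9,-4.2],[-0.2,-6.2,-4.2],[-0.2,-7.5,-4.2]],"roll":[0,0,0,0,0,0,0,0]}'; python3 -m crank '{"claw":[0.3,0.3,0.3,0.3,0.3,0.3,0.3,0.3],"delta_pos":[[0,-1.3,0],[0,-2.6,0],[0,-3.9,0],[-0.1,-5.2,0],[-0.2,-6.5,0],[-0.2,-7.6,0],[-0.24,-8.2,0],[-0.24,-8.2,0]],"roll":[0,0,0,0,0,0,0,0]}'; python3 -c "
from go import *
snap('wrist','w7.png')
go(.5281,.2856,.018)"
```

```text
time: 16.55
tool_pos: [0.5845, 0.0903, 0.118]
tool_rot: [-3.142, 0.0, 0.255]
contact_force: [0.2, 0.3, -0.6]
opening: 0.0408
time: 17.22
tool_pos: [0.526, 0.2889, 0.1176]
tool_rot: [-3.141, 0.001, 0.26]
contact_force: [-0.3, -0.0, -0.6]
opening: 0.0403
t 17.27 pos [0.5267 0.2871 0.1176] yaw 0.259 q6 1.68 delta [0.04 0.07 3.99] roll 0 F [-0.1 -0.8  0.5] open 0.041
```

View pics/w7.png

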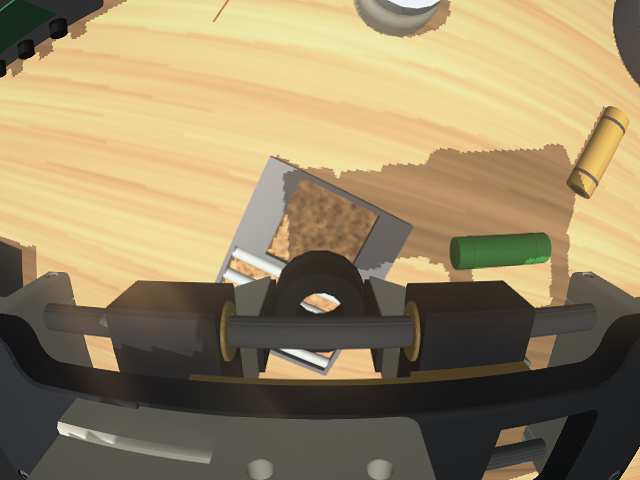

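```bash
python3 -c "
from go import *
a,b,c=wp((272,156),.01),wp((412,227),.01),wp((326,375),.01)
print(a,b,c,np.linalg.norm(a-b),np.linalg.norm(b-c),'ctr',(a+c)/2)
print([np.round(tray(RT,x,y),4) for x,y in((.074,.059),(.074,-.059),(-.074,-.059))])
"
```

```text
[0.5761 0.3354] [0.552  0.2224] [0.4085 0.2506] 0.11554137786957533 0.14624462383280973 ctr [0.4923 0.293 ]
[array([0.575 , 0.3363]), array([0.5517, 0.2206]), array([0.4066, 0.2499])]
```

The two views agree to within 2 mm, so I'll lower the grommet.

```bash
python3 -m crank '{"claw":[0.3,0.3,0.3,0.3,0.3,0.3,0.3,0.3],"delta_pos":[[0.07,0.05,0.9],[0.07,0.05,1.9],[0.07,0.05,2.8],[0.07,0.05,3.4],[0.07,0.05,3.75],[0.07,0.05,3.88],[0.07,0.05,3.95],[0.07,0.05,3.98]],"roll":[0,0,0,0,0,0,0,0]}';python3 -m crank '{"claw":[0.3,0.3,0.3,0.3,0.3,0.3,0.3,0.3],"delta_pos":[[0,0,0.01],[0,0,0.02],[0,0,0.03],[0,0,0.03],[0,0,0.03],[0,0,0.03],[0,0,0.03],[0,0,0.03]],"roll":[0,0,0,0,0,0,0,0]}'
```

```text
time: 17.93
tool_pos: [0.5304, 0.2848, 0.0191]
tool_rot: [3.142, -0.001, 0.255]
contact_force: [-0.7, -0.3, -0.3]
opening: 0.0409
time: 18.6
tool_pos: [0.5299, 0.2852, 0.018]
tool_rot: [-3.142, -0.001, 0.256]
contact_force: [-0.4, 0.5, 3.8]
opening: 0.0406
```

```bash
python3 -m crank '{"claw":[0.55,0.6,0.6,0.6,0.6,0.6,0.6,0.6],"delta_pos":[[0,0,0],[0,0,0],[0,0,0],[0,0,0],[0,0,0],[0,0,-0.4],[0,0,-1.2],[0,0,-2.4]],"roll":[0,0,0,0,0,0,0,0]}'; python3 -m crank '{"claw":[0.5,0.5,0.5,0.5,0.5,0.5,0.5,0.5],"delta_pos":[[0,0,-1],[0,0,-2],[0,1.2,-2],[0,2.4,-2],[0,3.6,-2],[0.5,4.8,-2],[1,6,-2],[1.5,7,-2]],"roll":[0,0,0,1,2,3,4,5]}' ; python3 -c "
from go import *
snap('wrist','w8.png')
go(.6635,.0755,.12,-.249)"
```

```text
time: 19.27
tool_pos: [0.528, 0.2843, 0.0765]
tool_rot: [3.141, 0.005, 0.256]
contact_force: [0.3, -0.0, 0.3]
opening: 0.055
time: 19.93
tool_pos: [0.6111, 0.1232, 0.1288]
tool_rot: [3.142, -0.001, -0.274]
contact_force: [0.4, 0.9, 0.3]
opening: 0.0456
t 19.98 pos [0.6145 0.1193 0.1287] yaw -0.283 q6 1.93 delta [2.37 1.13 0.36] roll -0.33 F [ 1.9 -2.8 -0.1] open 0.0458
```

View pics/w8.png

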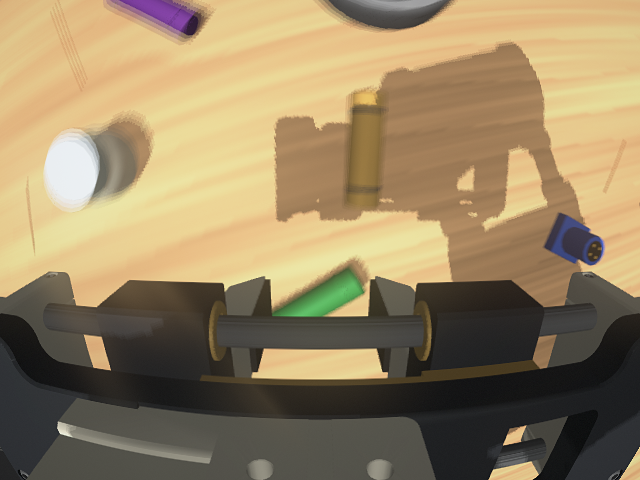

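The brass coupling spans (365,95) to (362,205), but the picture is motion-blurred, so I'll move above it and look again.

```bash
python3 -m crank '{"claw":[0.5,0.5,0.5,0.5,0.5,0.5,0.5,0.5],"delta_pos":[[0.8,0.4,0],[1.6,0.8,0],[2.2,1.1,0.2],[2.2,1.1,0.2],[2.2,1.1,0.2],[2.2,1.1,0.2],[2.2,1.1,0.2],[2.2,1.1,0.2]],"roll":[-0.2,-0.3,-0.3,-0.3,-0.3,-0.3,-0.3,-0.3]}'; python3 -c "
from go import *
snap('wrist','w9.png')
go(.6635,.0755,.12,-.249)"
```

```text
time: 20.65
tool_pos: [0.6555, 0.085, 0.1232]
tool_rot: [-3.141, -0.0, -0.235]
contact_force: [-0.6, -0.6, -0.8]
opening: 0.0457
t 20.7 pos [0.6556 0.085  0.1232] yaw -0.235 q6 1.82 delta [0.4  0.29 0.13] roll 0.13 F [-0.2 -0.2 -0.8] open 0.0459
```

View pics/w9.png

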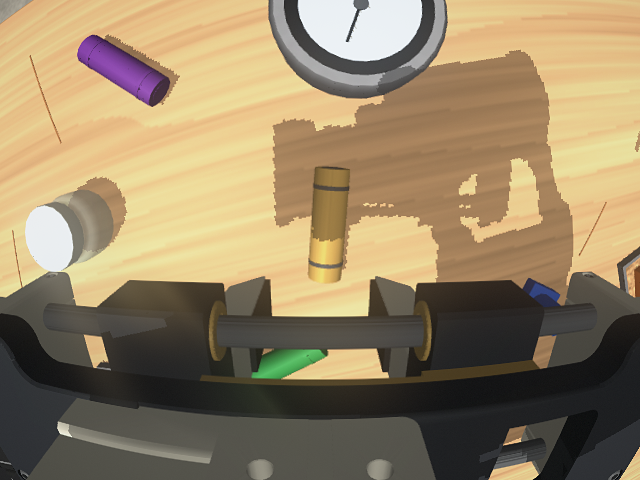

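Confirmed: this is the brass part with two dark bands, lying between (332,168) and (325,280). Green is under the gripper at (290,362), and purple is at (123,70).

```bash
python3 -c "
from go import *
a,b=wp((332,170),.016),wp((325,279),.016);print(a,b,np.linalg.norm(a-b),(a+b)/2,np.arctan2(*(a-b)[::-1]))
m=(a+b)/2
go(m[0],m[1],.007,np.arctan2(*(a-b)[::-1]))"
```

```text
[0.702 0.065] [0.6228 0.089 ] 0.08275651031791993 [0.6624 0.077 ] -0.2942345651111879
t 20.7 pos [0.6556 0.085  0.1232] yaw -0.235 q6 1.82 delta [0.34 0.25 4.65] roll 0.56 F [-0.2 -0.2 -0.8] open 0.0459
```

```bash
python3 -m crank '{"claw":[0.5,0.5,0.5,0.5,0.5,0.5,0.5,0.5],"delta_pos":[[0.35,0.27,0.6],[0.35,0.27,1.5],[0.35,0.27,2.4],[0.35,0.27,3.2],[0.35,0.27,4],[0.35,0.27,4.5],[0.35,0.27,4.65],[0.35,0.27,4.65]],"roll":[0.4,0.4,0.4,0.4,0.4,0.4,0.4,0.4]}'; python3 -m crank '{"claw":[0.4,0.2,0.1,0.1,0.1,0.1,0.1,0.1],"delta_pos":[[0,0,0],[0,0,0],[0,0,0],[0,0,0],[0,0,0],[0,0,0],[0,0,0],[0,0,0]],"roll":[0,0,0,0,0,0,0,0]}' 30; python3 -c "
from go import *
go(.4575,.2998,.13,1.372)"
```

```text
time: 21.37
tool_pos: [0.6623, 0.0758, 0.0057]
tool_rot: [3.141, 0.002, -0.278]
contact_force: [-0.1, 1.0, -0.1]
opening: 0.0457
time: 22.03
tool_pos: [0.6636, 0.0756, 0.0077]
tool_rot: [-3.141, -0.002, -0.278]
contact_force: [-0.1, 0.4, 5.7]
opening: 0.0252
t 22.03 pos [0.6636 0.0756 0.0077] yaw -0.278 q6 1.85 delta [-10.38  -6.36  -4.91] roll -15.76 F [-0.1  0.4  5.7] open 0.0252
```

```bash
python3 -m crank '{"claw":[0.1,0.1,0.1,0.1,0.1,0.1,0.1,0.1],"delta_pos":[[0,0,-0.8],[0,0,-2],[0,0,-3.2],[-1,-0.6,-4.5],[-2,-1.2,-5],[-3,-1.8,-5],[-4,-2.4,-5],[-5,-3,-5]],"roll":[0,0,-0.6,-1.5,-2.5,-3.5,-4.5,-5.5]}'; python3 -c "
from go import *
go(.4575,.2998,.13,1.372)"
```

```text
time: 22.7
tool_pos: [0.5619, 0.1826, 0.1314]
tool_rot: [3.141, 0.0, 0.302]
contact_force: [0.7, -0.1, -1.6]
opening: 0.0254
t 22.7 pos [0.5619 0.1826 0.1314] yaw 0.302 q6 1.45 delta [-2.59 -5.72  0.06] roll -10.21 F [ 0.7 -0.1 -1.6] open 0.0254
```

```bash
python3 -m crank '{"claw":[0.1,0.1,0.1,0.1,0.1,0.1,0.1,0.1],"delta_pos":[[-0.5,-1,0],[-1,-2,0],[-1.4,-3,0],[-1.8,-4,0],[-2.2,-5,0],[-2.6,-5.7,0],[-2.6,-5.7,0],[-2.6,-5.7,0]],"roll":[-1,-2,-3,-4,-5,-6,-7,-8]}'; python3 -m crank '{"claw":[0.1,0.1,0.1,0.1,0.1,0.1,0.1,0.1],"delta_pos":[[0,0,0],[0,0,0],[0,0,0],[0,0,0],[0,0,0],[0,0,0],[0,0,0],[0,0,0]],"roll":[-1,-2,-2.2,-2.2,-2.2,-2.2,-2.2,-2.2]}'; python3 -c "
from go import *
snap('wrist','w10.png')
snap('scene','s10.png')
go(.458,.2998,.0137,1.372)"
```

```text
time: 23.37
tool_pos: [0.4579, 0.2999, 0.1311]
tool_rot: [-3.141, 0.001, 1.143]
contact_force: [-0.1, -0.3, -2.2]
opening: 0.0251
time: 24.03
tool_pos: [0.4594, 0.2991, 0.1314]
tool_rot: [-3.142, 0.0, 1.365]
contact_force: [-0.2, 0.2, -1.9]
opening: 0.0252
t 24.13 pos [0.4594 0.2991 0.1314] yaw 1.365 q6 0.64 delta [ 0.02 -0.06  4.71] roll -0.06 F [-1.1 -0.5 -1.9] open 0.0255
```

View pics/w10.png

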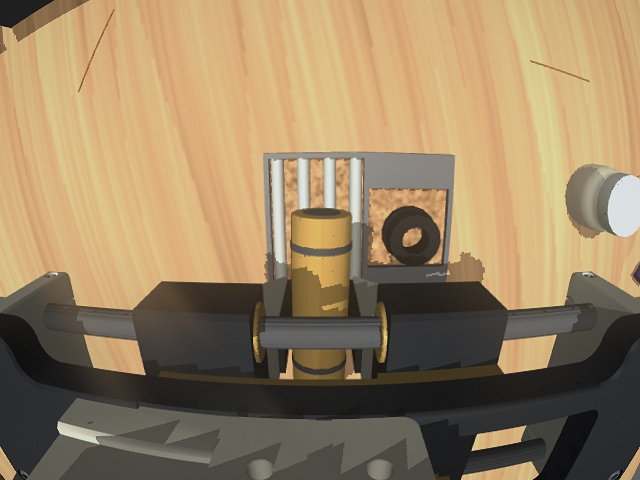

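View pics/s10.png

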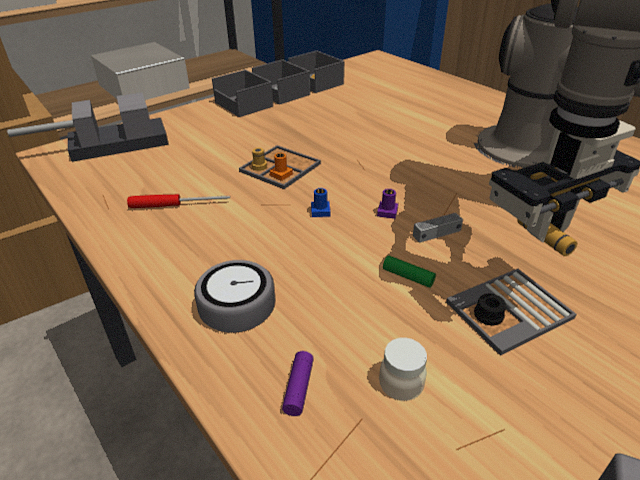

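The coupling is over the ribs and aligned with them; the ribs are at columns 278, 304, 330 and 356 at row 162. I'll check the position across the groove.

```bash
python3 -c "
from go import *
def T(p): 
    d=np.array(p)-RT[:2]; c,s=np.cos(RT[2]),np.sin(RT[2]); return np.round([c*d[0]+s*d[1],-s*d[0]+c*d[1]],4)
for u in (278,304,330,356): print(T(wp((u,165),.009)))
print('end of lc', T(wp((321,210),.13)), 'tcp',T(robot.observe()['tool_pos'][:2]))
print('gr',T(wp((411,237),.032)))
a,b,c=wp((265,154),.01),wp((455,155),.01),wp((447,283),.01); print(T(a),T(b))
"
```

```text
[-0.0632  0.0524]
[-0.0436  0.0521]
[-0.024   0.0519]
[-0.0044  0.0518]
end of lc [-0.0313  0.0406] tcp [-0.032  -0.0003]
gr [0.0346 0.0016]
[-0.0728  0.0611] [0.0737 0.0616]
```

```bash
python3 -m crank '{"claw":[0.1,0.1,0.1,0.1,0.1,0.1,0.1,0.1],"delta_pos":[[0,-0.08,0.9],[0,-0.08,1.9],[0,-0.08,2.9],[0,-0.08,3.7],[0,-0.08,4.3],[0,-0.08,4.5],[0,-0.08,4.6],[0,-0.08,4.66]],"roll":[0,0,0,0,0,0,0,0]}';python3 -m crank '{"claw":[0.1,0.1,0.1,0.1,0.1,0.1,0.1,0.1],"delta_pos":[[0,0,0.01],[0,0,0.02],[0,0,0.03],[0,0,0.03],[0,0,0.03],[0,0,0.03],[0,0,0.03],[0,0,0.03]],"roll":[0,0,0,0,0,0,0,0]}'
```

```text
time: 24.8
tool_pos: [0.4578, 0.2997, 0.0152]
tool_rot: [3.141, -0.0, 1.366]
contact_force: [-0.6, -0.2, -1.5]
opening: 0.0251
time: 25.47
tool_pos: [0.4575, 0.2996, 0.0143]
tool_rot: [3.141, -0.0, 1.366]
contact_force: [0.3, 0.3, -1.5]
opening: 0.0251
```

```bash
python3 -m crank '{"claw":[0.1,0.1,0.1,0.1,0.1,0.1,0.1,0.1],"delta_pos":[[0,0,0.02],[0,0,0.03],[0,0,0.04],[0,0,0.04],[0,0,0.04],[0,0,0.04],[0,0,0.04],[0,0,0.04]],"roll":[0,0,0,0,0,0,0,0]}'
```

```text
time: 26.13
tool_pos: [0.4576, 0.2995, 0.014]
tool_rot: [3.141, -0.0, 1.366]
contact_force: [-1.4, -1.4, 6.0]
opening: 0.025
```

```bash
python3 -m crank '{"claw":[0.32,0.35,0.4,0.4,0.4,0.4,0.4,0.4],"delta_pos":[[0,0,0],[0,0,0],[0,0,0],[0,0,0],[0,0,0],[0,0,-0.4],[0,0,-1.2],[0,0,-2.4]],"roll":[0,0,0,0,0,0,0,0]}'; python3 -m crank '{"claw":[0.45,0.45,0.45,0.45,0.45,0.45,0.45,0.45],"delta_pos":[[0,0,-1],[0,0,-2],[0,0,-2],[0,0,-2],[0,0,-2],[0,0,-2],[0,0,-2],[0,0,-2]],"roll":[0,1,2,3,4,5,6,7]}' ; python3 -c "
from go import *
snap('wrist','w11.png')
go(.426,.093,.13,-.28)"
```

```text
time: 26.8
tool_pos: [0.4559, 0.2988, 0.0723]
tool_rot: [-3.138, 0.003, 1.366]
contact_force: [-0.1, -0.4, -1.1]
opening: 0.0365
time: 27.47
tool_pos: [0.4574, 0.2996, 0.124]
tool_rot: [3.141, -0.001, 0.628]
contact_force: [-1.1, -0.4, 0.7]
opening: 0.0414
t 27.52 pos [0.4575 0.2996 0.1239] yaw 0.622 q6 1.39 delta [-5.83  5.98 -0.24] roll 8.61 F [-0.3 -0.5  0.5] open 0.0413
```

View pics/w11.png

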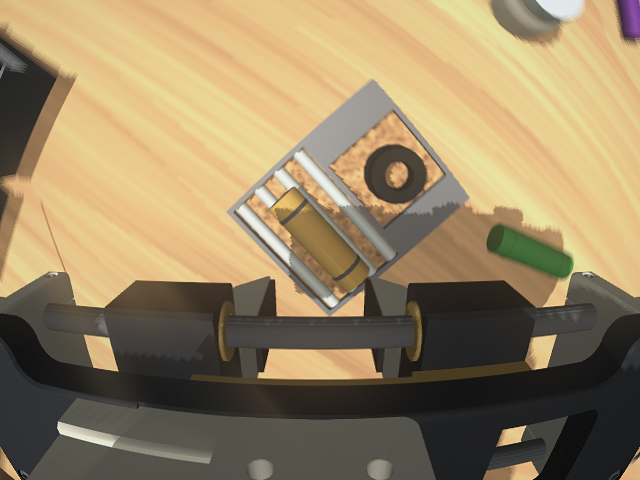

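The long coupling lies in the middle groove around (320,240), and the grommet sits in its pocket at (395,173). The gauge block is next.

```bash
python3 -m crank '{"claw":[0.5,0.5,0.5,0.5,0.5,0.5,0.5,0.5],"delta_pos":[[-0.9,0.9,0],[-1.8,1.8,0],[-2.7,2.7,0],[-3.6,3.6,0],[-4.5,4.5,0],[-5.2,5.3,0],[-5.8,5.9,0],[-5.8,5.9,0]],"roll":[1,2,3,4,5,6,7,8]}'; python3 -m crank '{"claw":[0.5,0.5,0.5,0.5,0.5,0.5,0.5,0.5],"delta_pos":[[0,0,0],[0,0,0],[0,0,0],[0,0,0],[0,0,0],[0,0,0],[0,0,0],[0,0,0]],"roll":[0.4,0.6,0.6,0.6,0.6,0.6,0.6,0.6]}'; python3 -c "
from go import *
snap('wrist','w12.png')
go(.426,.093,.0145,-.28)"
```

```text
time: 28.18
tool_pos: [0.4272, 0.0919, 0.1238]
tool_rot: [3.141, -0.0, -0.21]
contact_force: [0.6, 1.2, -0.3]
opening: 0.0456
time: 28.85
tool_pos: [0.4277, 0.095, 0.1232]
tool_rot: [3.141, 0.0, -0.267]
contact_force: [-0.3, -0.3, -0.6]
opening: 0.0458
t 28.9 pos [0.4277 0.095  0.1232] yaw -0.267 q6 1.88 delta [-0.04  0.09  4.35] roll 0.12 F [ 0.1 -0.5  0.2] open 0.0462
```

View pics/w12.png

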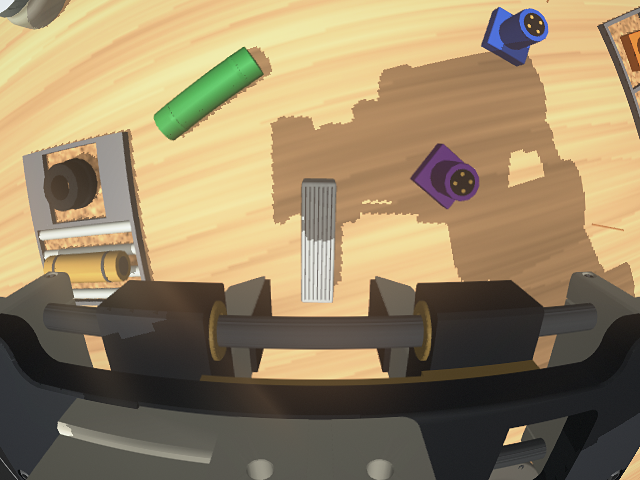

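The block's top corners are at about (303,181), (336,182), (333,301) and (302,301), between the jaws.

```bash
python3 -c "
from go import *
P=np.array([wp(p,.028) for p in((303,181),(336,182),(333,301),(302,301))]);d=P[0]+P[1]-P[2]-P[3];m=P.mean(0);yaw=np.arctan2(d[1],d[0]);print(m,np.linalg.norm(d)/2,yaw)
go(m[0],m[1],.0145,yaw)"
```

```text
[0.426525 0.096475] 0.08875823905418578 -0.2861150225921056
t 28.9 pos [0.4277 0.095  0.1232] yaw -0.267 q6 1.88 delta [-0.06 -0.05  4.35] roll 0.18 F [ 0.1 -0.5  0.2] open 0.0462
```

```bash
python3 -m crank '{"claw":[0.5,0.5,0.5,0.5,0.5,0.5,0.5,0.5],"delta_pos":[[-0.05,-0.03,0.6],[-0.05,-0.03,1.5],[-0.05,-0.03,2.4],[-0.05,-0.03,3.2],[-0.05,-0.03,3.9],[-0.05,-0.03,4.3],[-0.05,-0.03,4.35],[-0.05,-0.03,4.35]],"roll":[0.16,0.16,0.16,0.16,0.16,0.16,0.16,0.16]}'; python3 -m crank '{"claw":[0.4,0.2,0.1,0.1,0.1,0.1,0.1,0.1],"delta_pos":[[0,0,0],[0,0,0],[0,0,0],[0,0,0],[0,0,0],[0,0,0],[0,0,0],[0,0,0]],"roll":[0,0,0,0,0,0,0,0]}' 35; python3 -c "
from go import *
go(.473,-.2957,.13,-1.311)"
```

```text
time: 29.57
tool_pos: [0.4264, 0.0959, 0.0141]
tool_rot: [3.141, 0.001, -0.284]
contact_force: [0.9, -0.3, 0.3]
opening: 0.0457
time: 30.23
tool_pos: [0.4272, 0.0959, 0.0151]
tool_rot: [-3.141, -0.001, -0.285]
contact_force: [-0.8, -0.6, 6.5]
opening: 0.0233
t 30.23 pos [0.4272 0.0959 0.0151] yaw -0.285 q6 1.9 delta [ 6.16 14.52 -4.59] roll 9.8 F [-0.8 -0.6  6.5] open 0.0233
```

```bash
python3 -m crank '{"claw":[0.1,0.1,0.1,0.1,0.1,0.1,0.1,0.1],"delta_pos":[[0,0,-0.8],[0,0,-2],[0,0,-3.2],[0.5,1.1,-4.4],[1,2.3,-4.6],[1.5,3.5,-4.6],[2,4.7,-4.6],[2.5,5.9,-4.6]],"roll":[0,0,0.5,1.5,2.5,3.5,4.5,5.5]}'; python3 -c "
from go import *
go(.473,-.2957,.13,-1.311)"
```

```text
time: 30.9
tool_pos: [0.4449, -0.0646, 0.1296]
tool_rot: [3.142, -0.0, -0.865]
contact_force: [-0.1, 0.3, -2.4]
opening: 0.0237
t 30.9 pos [ 0.4449 -0.0646  0.1296] yaw -0.865 q6 2.12 delta [ 7.77  5.14 -0.01] roll 4.26 F [-0.1  0.3 -2.4] open 0.0237
```

```bash
python3 -m crank '{"claw":[0.1,0.1,0.1,0.1,0.1,0.1,0.1,0.1],"delta_pos":[[1.1,0.7,0],[2.2,1.4,0],[3.3,2.1,0],[4.4,2.8,0],[5.5,3.5,0],[6.5,4.3,0],[7.3,4.8,0],[7.75,5.1,0]],"roll":[0.7,1.4,2.1,2.8,3.5,4.1,4.25,4.25]}'; python3 -m crank '{"claw":[0.1,0.1,0.1,0.1,0.1,0.1,0.1,0.1],"delta_pos":[[0,0,0],[0,0,0],[0,0,0],[0,0,0],[0,0,0],[0,0,0],[0,0,0],[0,0,0]],"roll":[0,0,0,0,0,0,0,0]}'; python3 -c "
from go import *
snap('wrist','w13.png')
snap('top','t13.png')
go(.473,-.2957,.0195,-1.311)"
```

```text
time: 31.57
tool_pos: [0.4746, -0.2959, 0.1289]
tool_rot: [3.141, -0.0, -1.308]
contact_force: [-0.6, 0.8, -1.2]
opening: 0.0237
time: 32.23
tool_pos: [0.475, -0.2929, 0.1296]
tool_rot: [-3.142, -0.0, -1.305]
contact_force: [0.2, -0.3, -2.3]
opening: 0.0237
t 32.33 pos [ 0.475  -0.2931  0.1296] yaw -1.305 q6 2.19 delta [0.08 0.1  4.4 ] roll 0.05 F [-0.   0.8 -2.8] open 0.0237
```

View pics/w13.png

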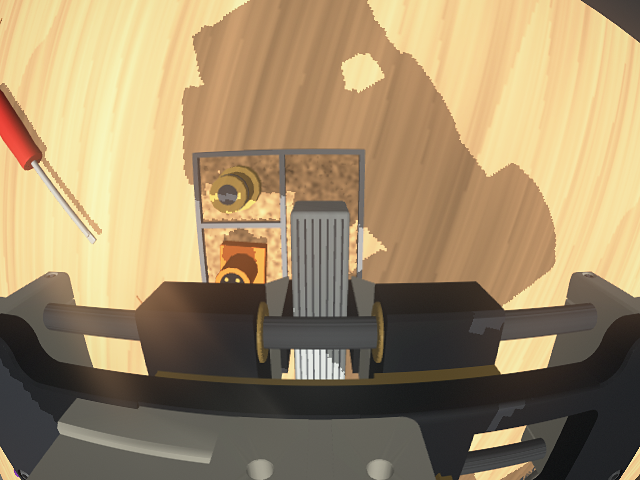

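```bash
python3 -c "
from go import *
def T(p,RT=PT): 
    d=np.array(p)-RT[:2]; c,s=np.cos(RT[2]),np.sin(RT[2]); return np.round([c*d[0]+s*d[1],-s*d[0]+c*d[1]],4)
for u in ((196,154),(284,153),(363,151)): print(T(wp(u,.01)))
print('tcp',T(robot.observe()['tool_pos'][:2]),'block end',T(wp((320,203),.143-.015+.013)),'sc',T(wp((228,195),.046)),'ad',T(wp((237,283),.052)))
"
```

```text
[ 0.0633 -0.061 ]
[-0.0051 -0.0598]
[-0.0638 -0.0616]
tcp [-0.0321  0.0018] block end [-0.0318 -0.0445] sc [ 0.0296 -0.0338] ad [0.0254 0.0267]
```

Both placed parts measure near their pocket centres. Lowering the block.

```bash
python3 -m crank '{"claw":[0.1,0.1,0.1,0.1,0.1,0.1,0.1,0.1],"delta_pos":[[0.08,0.09,0.9],[0.08,0.09,1.9],[0.08,0.09,2.9],[0.08,0.09,3.7],[0.08,0.09,4.15],[0.08,0.09,4.3],[0.08,0.09,4.36],[0.08,0.09,4.4]],"roll":[0,0,0,0,0,0,0,0]}';python3 -m crank '{"claw":[0.1,0.1,0.1,0.1,0.1,0.1,0.1,0.1],"delta_pos":[[0,0,0.02],[0,0,0.03],[0,0,0.04],[0,0,0.04],[0,0,0.04],[0,0,0.04],[0,0,0.04],[0,0,0.04]],"roll":[0,0,0,0,0,0,0,0]}'
```

```text
time: 33.0
tool_pos: [0.4739, -0.2963, 0.0203]
tool_rot: [-3.141, -0.001, -1.306]
contact_force: [-0.0, -0.1, -2.3]
opening: 0.0235
time: 33.67
tool_pos: [0.4736, -0.296, 0.0191]
tool_rot: [-3.141, -0.001, -1.306]
contact_force: [-0.7, 0.5, 5.8]
opening: 0.0237
```

```bash
python3 -m crank '{"claw":[0.3,0.34,0.38,0.38,0.38,0.38,0.38,0.38],"delta_pos":[[0,0,0],[0,0,0],[0,0,0],[0,0,0],[0,0,0],[0,0,-0.4],[0,0,-1.2],[0,0,-2.4]],"roll":[0,0,0,0,0,0,0,0]}'; python3 -m crank '{"claw":[0.4,0.4,0.4,0.4,0.4,0.4,0.4,0.4],"delta_pos":[[0,0,-1],[0,0,-2],[0,0,-3],[-1,0,-4],[-2,0,-4],[-3,0,-4],[-3.5,0,-4],[-3.5,0,-4]],"roll":[0,0,0,0,0,0,0,0]}' ; python3 -m crank '{"claw":[0.4,0.4,0.4,0.4,0.4,0.4,0.4,0.4],"delta_pos":[[-1,0,0],[-2,0,0],[-3,0,0],[-4,0,0],[-5,0,0],[-6,0,0],[-6,0,0],[-6,0,0]],"roll":[0,0,0,0,0,0,0,0]}' ; python3 -c "
from go import *
a=snap('top','t14.png')['color'];b=snap('scene','s14.png')['color']
o=np.hstack([a[245:340,145:230],a[240:335,400:495]])
cv2.imwrite('pics/t14c.png',cv2.resize(o,None,fx=4.4,fy=4.4,interpolation=cv2.INTER_CUBIC))"
```

```text
time: 34.33
tool_pos: [0.4719, -0.2947, 0.0776]
tool_rot: [3.139, 0.004, -1.306]
contact_force: [-0.2, -0.1, 0.4]
opening: 0.035
time: 35.0
tool_pos: [0.4497, -0.2092, 0.1792]
tool_rot: [3.142, 0.0, -1.304]
contact_force: [0.4, 0.3, -0.6]
opening: 0.0367
time: 35.67
tool_pos: [0.4115, -0.0666, 0.1788]
tool_rot: [-3.141, -0.001, -1.304]
contact_force: [1.8, -0.9, -0.2]
opening: 0.0367
```

View pics/t14c.png

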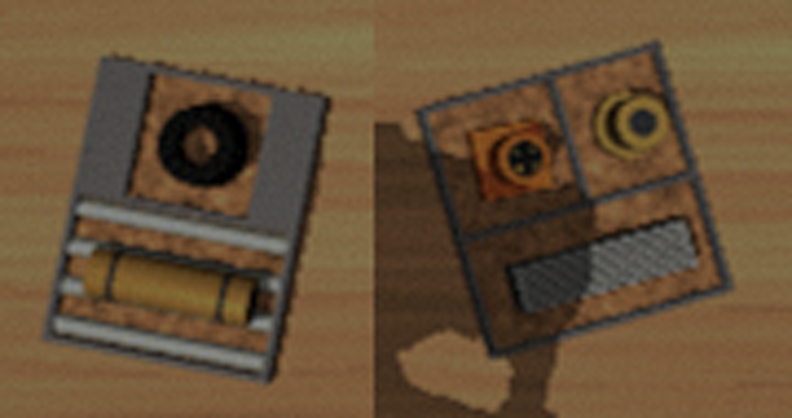

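View pics/s14.png

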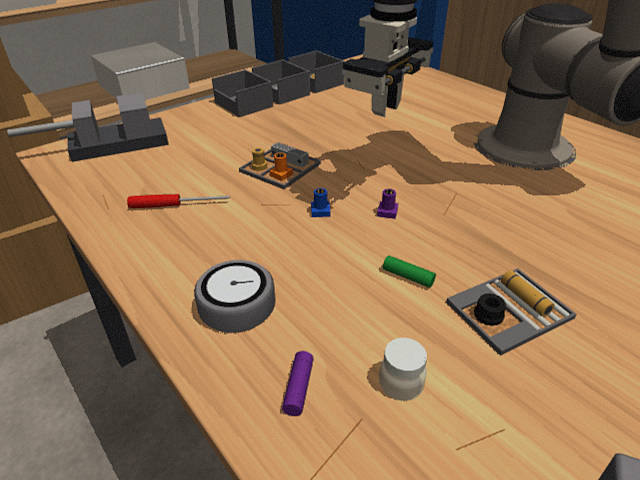

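All five parts are in their places. I'll check the positions in tray coordinates from this top view.

```bash
python3 -c "
from go import *
c=robot.read_camera('top')
def T(p,Q): 
    d=np.array(p[:2])-Q[:2]; a,s=np.cos(Q[2]),np.sin(Q[2]); return np.round([a*d[0]+s*d[1],-s*d[0]+a*d[1]],4)
def P(x,y,z,Q):
    ox,oy=(145,245) if Q is RT else (315,240)
    return T(plane(c,((x+.5)/4.4-.5+ox,(y+.5)/4.4-.5+oy),z),Q)
print('gr',P(203,144,.032,RT));e=[P(88,271,.019,RT),P(262,304,.019,RT)];print('lc',e,np.mean(e,0))
print('ad',P(523,157,.052,PT),'sc',P(643,123,.046,PT))
g=[P(*p,.032,PT) for p in((509,264),(688,219),(699,264),(519,311))];print('gb',np.mean(g,0))"
```

```text
gr [ 0.039  -0.0061]
lc [array([-0.0353,  0.0411]), array([-0.0348, -0.049 ])] [-0.03505 -0.00395]
ad [0.0285 0.0276] sc [ 0.0287 -0.0354]
gb [-0.034175  0.000125]
```

```bash
python3 -c "
from h import *
print(robot.observe()['qvel'].round(3)); print(robot.hand_in())"
```

```text
[-0.006  0.001  0.003  0.001  0.001  0.002]
the job is handed in; nothing more can be done
None
```

I made up both kits, and all five parts are in their places. I handed the job in at about 36 s of the 120 s allowed, with the gripper clear of everything. It reports no verdict, so the checks below are my own.

Each part was lowered until contact showed on the force reading, then released. The last top-camera check gave these positions in tray coordinates:

| Part | x (mm) | y (mm) | Target x, y (mm) |
|---|---|---|---|
| Long coupling | -35 | -4 | -34, 0 |
| Grommet | 39 | -6 | 38, 0 |
| Gauge block | -34 | 0 | -34, 0 |
| Test adapter | 28.5 | 27.6 | 30, 28 |
| Short coupling | 28.7 | -35.4 | 30, -34 |

- **Tolerances:** all of these are within the allowed position limits. In the pictures, the standing parts look upright and the tachograph head and look-alikes look unmoved.
- **One disagreement:** an earlier wrist view put the grommet at (34.6, 1.6), up to about 8 mm from the top-camera reading in y. Both are within its 12 mm tolerance.
- **Not measured:** I judged resting height and upright angle only from the contact readings and pictures. I judged the tachograph head's position only from the pictures.

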